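# Scrap a failed test carrier through the reject flap

### The job

The orange carrier has failed its test. Draw it straight out of the test fixture's channel, keeping it level until it is clear, then push it nose first through the red sprung flap of the reject box until it drops right inside and the flap snaps shut behind it. Leave the other things on the bench where they are.

Things in the scene. Friction and masses are not known exactly. Their poses are not given: they have to be found in the camera images.
- carrier: orange plastic carrier, 0.15 to 0.26 kg: plate 130 (x) x 44 (y) x 10 mm with a grip block 34 x 40 mm on its tail end (-x), block top 30 mm above the underside. Pinch the block's sides (40 mm apart in y) from above. A white connector 20 mm wide stands 6 mm above the plate. Origin: centre of the underside, x to the nose, z up. Starts nose-in in the channel, block 4 to 16 mm outside the mouth
- carrier_grip (a point): point on the grip block's middle, 48 mm behind the carrier's centre (at -x), 22 mm above its underside: a good grasp point (the block's top is 8 mm higher)
- carrier_nose (a point): middle of the carrier's nose end face (65 mm ahead of its centre, 5 mm above the underside)
- carrier_tail (a point): middle of the carrier's tail end face (65 mm behind its centre, 15 mm above the underside)
- fixture: test fixture, fixed: aluminium base 150 x 130 x 10 mm with a straight level channel along x, open only at its mouth. Origin on the table below the middle of the mouth; x points into the channel, so the carrier is drawn out along -x. Nothing stands in front of the mouth. A probe bridge on two posts stands 73 to 107 mm behind the mouth, 92 mm high
- channel_mouth (a point): middle of the channel's mouth on its floor, 24 mm above the table; axes as the fixture. Channel 47 mm wide (1.5 mm play each side of the carrier), 104 mm deep; lips over the plate's edges leave 11.5 mm height (1.5 mm play). The carrier is clear after 80 to 92 mm of travel
- reject_box: grey reject box with a red front plate, fixed: 210 (x) x 110 (y) x 214 mm high, walls 4 mm, its cover and rear wall clear. Origin on the table below the middle of its front face; x points into the box. A steel apron 70 mm deep and 70 mm wide stands in front of the slot, its top level with the slot's lower edge. Nothing else stands in front
- slot (a point): middle of the slot's lower edge on the front face, 150 mm above the table; axes as the box. Slot 60 mm wide, 54 mm high, closed by the flap. The sill goes on as a ledge to 30 mm behind the front face, then it is open down to the box floor, 4 mm above the table: a carrier let go part-way stays in the slot; once its tail is pushed up to the front face it tips over the ledge and drops in
- flap (a joint): red sprung flap 58 x 52 mm, hinged along its top edge 203 mm above the table just behind the front face; angle 0 shut, grows as it swings into the box, up to 1.5 rad; a light spring (about 0.2 N at its edge) shuts it
- blue_carrier: blue carrier of the same shape (130 x 44 mm, 30 mm high), a good one lying on the bench; origin at the centre of its underside. Bystander
- mouse: black computer mouse, 105 x 58 x 32 mm, on a thin mat. Bystander
- switch_box: grey push-button box, 110 x 75 x 60 mm. Bystander
- multimeter: yellow hand multimeter lying down, 155 x 78 x 37 mm. Bystander
- screwdriver: screwdriver about 190 mm long, lying on the bench. Bystander
- cleaner: upright bottle, 52 mm diameter, 150 mm high. Bystander
Mind the look-alikes: they are no part of the job. Several things have the shape of the fixture; the one meant has the colours described above.

How it is judged:
On the way, in this order (a step that is already met when the one before it is completed fails the run):
1. the carrier is drawn fully out of the channel (nose at least 5 mm in front of the mouth) (x of carrier_nose in the frame of fixture below -0.005 m), for 0.1 s.
2. the carrier's nose is pushed through the slot, holding the flap open (x of carrier_nose in the frame of reject_box above 0.03 m and x of carrier in the frame of reject_box below 0.06 m and y of carrier_nose in the frame of reject_box between -0.032 and 0.032 m and value of joint flap above 0.3 rad), for 0.1 s.
At the end, for the whole second after the job is handed in: the orange carrier lies at rest wholly inside the reject box (tail and nose at least 7 mm behind the front face, its centre below the slot's lower edge) and the flap is shut (within 0.06 rad) (x of each of carrier_tail, carrier_nose in the frame of reject_box above 0.007 m and x of carrier_nose in the frame of reject_box below 0.215 m and y of carrier in the frame of reject_box between -0.055 and 0.055 m and z of carrier in the frame of reject_box between -0.005 and 0.15 m and value of joint flap below 0.06 rad and linear speed of carrier below 0.03 m/s and angular speed of carrier below 0.3 rad/s); the robot touches nothing.
It fails at once if the carrier is tipped by more than 0.12 rad while its nose is still in the channel (x of carrier_nose in the frame of fixture between 0.008 and 0.11 m and y of carrier_nose in the frame of fixture between -0.03 and 0.03 m and z of carrier_nose in the frame of fixture below 0.045 m and angle between carrier's own z axis and vertical above 0.12 rad).
It fails at once if a bystander (blue carrier, mouse, push-button box, multimeter, screwdriver or bottle) is moved by more than 30 mm (distance of any of blue_carrier, mouse, switch_box, multimeter, screwdriver, cleaner from where it was at the start of the episode above 0.03 m).
It also fails if it takes over 59 s, if anything falls off the work surface, if the arm or the gripper's body presses on something with over 40 N, if the wrist force passes 120 N, or if a joint passes its speed limit or range.

### The arm

A 6-joint arm with a two-finger parallel gripper is mounted at the origin on the work surface. World frame = base frame: x ahead of the robot, y to its left, z up, the work surface at z = 0. Lengths are in m, angles in rad, forces in N, time in s.
With the tool pointing down it reaches from about 0.25 to 0.8 m from the base axis. Payload 8.5 kg.
Tool frame: the origin (TCP) lies midway between the tips of the shut fingers; the grasp point (between the pads) lies 19 mm behind it (env.pinch_z is the distance from the TCP to the grasp point, in m); z points along the fingers, y is the line along which they close (so a half turn about z gives the same grasp; the last joint's range is limited). The gripper opens to 85 mm and grips with 20 to 120 N. Pads are 22 mm wide; open, the fingers measure 114 mm over their backs; the gripper's body (76 mm by 85 mm) begins 54 mm behind the grasp point. The pads swing forward as they close: fully open they stand 13 mm farther back than shut.
Start: joints at [-1.138, 0.238, -0.013, 1.319, 0, 1.571], TCP at [0.22, -0.477, 0.231] pointing down, gripper open.
Joint ranges: [-2.66, 2.66], [-1.03, 1.9], [-1.14, 1.46], [-1.82, 2.27], [-1.45, 1.34], [-3.14, 3.14]. Speed limits (rad/s): [2.22, 2.22, 2.79, 3.14, 3.14, 3.14].

### API

Orientations are given as a unit quaternion [w, x, y, z].
In Python, from bench import env gives the robot as it stands. The module is installed in compiled form; this text tells all that it offers.
- The arm moves only by the shell command python3 -m handwheel 'ROWS' [FORCE]. ROWS is text: rows parted by semicolons, each of 7 numbers parted by spaces: the opening, from 0 (shut) to 1 (fully open), then the shift along the tool's x, y, z in units of 0.12 m (1.0 is 0.12 m), then the turn, a rotation vector about the tool's x, y, z in units of 2 pi rad (1.0 is 2 pi rad). A call has 1 to 10 rows; each row shifts and turns the commanded pose from where the row before left it, along the tool's axes as they then stand; what a row does not reach is not made up. A row lasts 1/8 s, in which the tool goes at most 62.5 mm and 10.7 degrees, less where a joint would pass 70% of its speed; a pose out of reach is approached as far as the arm can. A call with a number of a shift or a turn outside -1 to 1 is refused whole. A call with a gripper value outside its range is refused whole. The fingers move at their own pace and stop on an object; FORCE is the grip in N (left out, the last holds). Time passes only in rows, so rows that do not move let the fingers close. It gives the time, the measured TCP pose, the force, the opening and the grip force at its end, in the units of the state.
- env.state(): the state, without advancing time (a new reading comes with each control period).
- env.grab_frame(name): name is "scene" or "top" or "wrist"; returns (picture, depth): 480x640x3 uint8, red, green, blue; 480x640 float32, m along the optical axis (not along the pixel's ray), 0 where there is no reading.
- env.calibration(name): a dict with "camera_matrix" (3x3 intrinsics, pixels), "D" ([k1, k2, p1, p2, k3] as OpenCV has them; the pictures are not rectified), "cam_to_world" (4x4, takes a point from camera to world coordinates); the wrist camera has in their place "hand_eye" (4x4, takes a point from camera to tool coordinates, whose origin is the TCP and whose axes are the flange's). Camera axes: x right, y down, z forward; pixel columns grow to the right and rows downward; lengths in m; the calibration is good to about 2 mm. A picture is of the moment at which its call begins: read the wrist's pose just before it. calibration takes no time and is no camera call.
- env.sign_off(): hands the job in; it is judged then, once.
The state is a dict: "time_s": time; "qpos": joint angles; "qvel": joint speeds; "effort": joint torques, N m; "eef_pos": TCP position; "tool_rot": TCP orientation; "contact_force": force on the tool from outside, world axes, zero at the start; "moment": the same for the moment, N m; "finger_gap": finger opening in m; "grip_force": force on a finger pad.
Only numpy, scipy, OpenCV 4.12 (cv2) and the standard library are available. Lean on these libraries where they do the work, as an engineer would, in place of code of your own. Each camera call takes 0.05 s, during which the arm holds its last target. There are 200 camera calls.

## Working session

There is one attempt and no reset: what is moved stays moved. The work goes in short steps, Python scripts to look and compute and a shell command to move; the robot and the scene stay as the last step left them, time stands still between calls to the robot, and variables do not carry over. Pictures are saved under pics/ and viewed, at most 12 in all, crops included, and the job is handed in when it is done.

```bash
mkdir -p pics
cat > h.py <<'E'
import numpy as np, cv2
from bench import env
from scipy.spatial.transform import Rotation as R
def grab(n):
    s=env.state(); p,d=env.grab_frame(n); c=env.calibration(n)
    if 'cam_to_world' in c: T=np.array(c['cam_to_world'])
    else:
        q=s['tool_rot']; W=np.eye(4); W[:3,:3]=R.from_quat([q[1],q[2],q[3],q[0]]).as_matrix(); W[:3,3]=s['eef_pos']; T=W@np.array(c['hand_eye'])
    np.savez(f'{n}.npz',p=p,d=d,T=T,K=c['camera_matrix'],D=c['D']); return p
def save(n,f): cv2.imwrite(f'pics/{f}.png',cv2.cvtColor(grab(n),cv2.COLOR_RGB2BGR))
def pt(n,u,v,z=None,plane=None):
    f=np.load(f'{n}.npz'); T=f['T']
    r=cv2.undistortPoints(np.array([[[u,v]]],float),f['K'],f['D'])[0,0]; r=np.array([*r,1])
    if plane is not None:
        w=T[:3,:3]@r; return T[:3,3]+w*(plane-T[2,3])/w[2]
    if z is None: 
        a=f['d'][int(v)-1:int(v)+2,int(u)-1:int(u)+2]; z=np.median(a[a>0]) if (a>0).any() else np.nan
    return T[:3,:3]@(r*z)+T[:3,3]
E
python3 - <<'E'
from h import *
save('scene','s1');save('top','t1')
print(env.state(), env.pinch_z)
E
```

```text
{'time_s': 0.1, 'qpos': array([-1.13799261e+00,  2.38746147e-01, -1.41880577e-02,  1.31920108e+00,
       -1.33860860e-05,  1.57077994e+00]), 'qvel': array([-0.0002943 , -0.00024282,  0.00319513, -0.00072745, -0.00054003,
       -0.00098556]), 'effort': array([ 2.71745448e-04, -5.39722145e+01,  3.46998274e+01,  1.34107692e-02,
        1.55251741e-04,  2.03151569e-05]), 'eef_pos': array([ 0.22002982, -0.4762454 ,  0.23072156]), 'tool_rot': array([-6.52426459e-04,  9.76674373e-01,  2.14724757e-01, -1.50279547e-04]), 'contact_force': array([-0.23036672,  0.46407812, -0.39166435]), 'moment': array([-0.06411261, -0.03660943, -0.03374756]), 'grip_force': 0.0, 'finger_gap': 0.08578597013096591} 0.0187
```

View pics/s1.png

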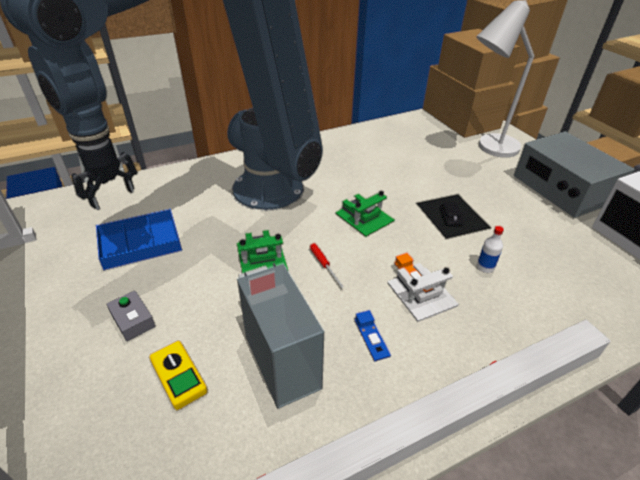

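View pics/t1.png

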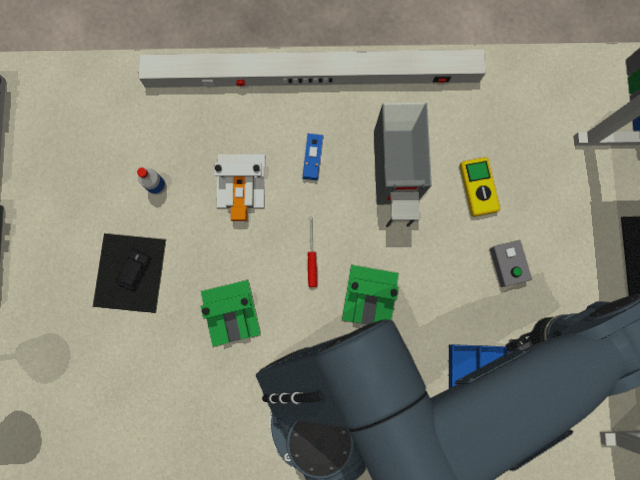

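The top view shows the orange block at about (239,213) in front of the aluminium fixture and the box's front with its apron at about (404,205). Both channels run up the picture. Next is an enlarged crop of both.

Run:
```python
from h import *
p=np.load('top.npz')['p'][:,:,::-1]
a=cv2.resize(p[140:230,200:280],None,fx=5,fy=5,interpolation=cv2.INTER_CUBIC)
b=cv2.resize(p[90:240,365:440],None,fx=3,fy=3,interpolation=cv2.INTER_CUBIC)[:450]
cv2.imwrite('pics/c1.png',np.hstack([a,b]))
for n in [(239,213),(239,208),(404,205),(404,190),(240,168),(313,150),(480,185),(312,270),(144,173),(390,112),(420,112)]: print(n,pt('top',*n).round(3))
# orange mask, red mask
q=np.load('top.npz')['p'].astype(int); m=(q[...,0]>180)&(q[...,1]>80)&(q[...,1]<170)&(q[...,2]<90); m[:,:200]=0;m[:,280:]=0
v,u=np.nonzero(m); P=np.array([pt('top',x,y) for x,y in zip(u,v)]); t=P[P[:,2]>.046]; print(len(P),len(t),t.min(0),t.max(0),np.median(t,0))
print(cv2.minAreaRect(t[:,:2].astype(np.float32)*1000))
```

```text
(239, 213) [0.551 0.202 0.053]
(239, 208) [0.565 0.202 0.054]
(404, 205) [ 0.545 -0.221  0.15 ]
(404, 190) [ 0.583 -0.222  0.151]
(240, 168) [0.667 0.196 0.079]
(313, 150) [0.733 0.003 0.015]
(480, 185) [ 0.62  -0.446  0.038]
(312, 270) [0.399 0.011 0.026]
(144, 173) [0.638 0.428 0.151]
(390, 112) [ 0.764 -0.186  0.215]
(420, 112) [ 0.762 -0.259  0.216]
295 166 [0.53767862 0.18817075 0.04864954] [0.56874885 0.22305579 0.05758876] [0.55176854 0.20460336 0.05418125]
((553.2125244140625, 205.61114501953125), (34.88533401489258, 31.068334579467773), 89.98759460449219)
```

View pics/c1.png

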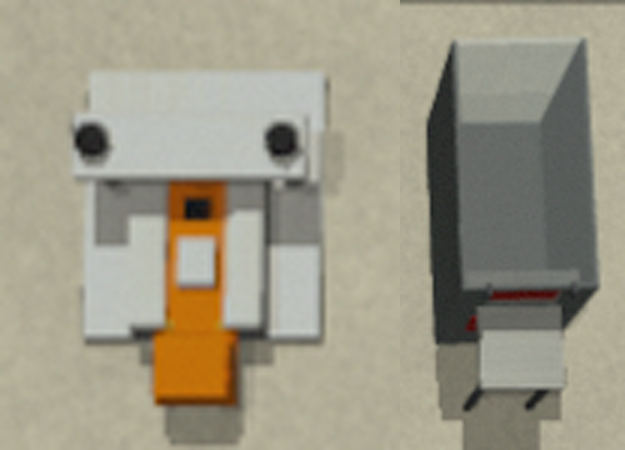

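Run:
```python
from h import *
def show(t,l,z):
    print(t); 
    for u,v in l: print((u,v),pt('top',u,v,plane=z).round(4))
show('base',[(217,208),(264.4,208),(218.4,154.4),(264.5,154.4)],.010)
show('lips outer',[(200+131/5,140+328/5),(200+265/5,140+328/5)],.04)
show('block top',[(200+154/5,140+333/5),(200+236/5,140+331/5),(200+155/5,140+402/5),(200+236/5,140+402/5)],.054)
show('boxtop',[(383.7,103.8),(426.3,103.2),(430.7,185),(385.8,186)],.214)
show('apron',[(392,200),(418.7,200),(392,219.3),(419.7,219)],.15)
```

```text
base
(217, 208) [0.5749 0.2669 0.01  ]
(264.4, 208) [0.5727 0.1378 0.01  ]
(218.4, 154.4) [0.7261 0.2643 0.01  ]
(264.5, 154.4) [0.7239 0.1368 0.01  ]
lips outer
(226.2, 205.6) [0.5748 0.2375 0.04  ]
(253.0, 205.6) [0.5735 0.1658 0.04  ]
block top
(230.8, 206.6) [0.5688 0.2233 0.054 ]
(247.2, 206.2) [0.5692 0.1798 0.054 ]
(231.0, 220.4) [0.5317 0.2226 0.054 ]
(247.2, 220.4) [0.5309 0.1798 0.054 ]
boxtop
(383.7, 103.8) [ 0.7855 -0.1711  0.214 ]
(426.3, 103.2) [ 0.7854 -0.2756  0.214 ]
(430.7, 185) [ 0.5797 -0.2761  0.214 ]
(385.8, 186) [ 0.579  -0.1685  0.214 ]
apron
(392, 200) [ 0.5585 -0.1911  0.15  ]
(418.7, 200) [ 0.5574 -0.2577  0.15  ]
(392, 219.3) [ 0.5096 -0.1892  0.15  ]
(419.7, 219) [ 0.5092 -0.258   0.15  ]
```

```bash
python3 -m handwheel '1 0 0 0 0 0 0.0237; 1 0 0 0 0 0 0.0237; 1 0 0 0 0 0 0.0237; 1 0.2 -0.4 0 0 0 0; 1 0.2 -0.4 0 0 0 0; 1 0.2 -0.4 0 0 0 0; 1 0.2 -0.4 0 0 0 0; 1 0.2 -0.4 0 0 0 0; 1 0.2 -0.4 0 0 0 0; 1 0.2 -0.4 0 0 0 0' 40; python3 -m handwheel '1 0.2 -0.4 0 0 0 0; 1 0.2 -0.4 0 0 0 0; 1 0.2 -0.4 0 0 0 0; 1 0.2 -0.4 0 0 0 0; 1 0.2 -0.4 0 0 0 0; 1 0 0 0 0 0 0; 1 0 0 0 0 0 0'
```

```text
time_s: 1.35
eef_pos: [0.3932, -0.1413, 0.2312]
tool_rot: [-0.0, 1.0, -0.007, -0.0]
contact_force: [1.0, -1.0, 0.1]
finger_gap: 0.0852
grip_force: 0.0
time_s: 2.22
eef_pos: [0.5153, 0.0436, 0.2321]
tool_rot: [-0.021, 0.999, 0.03, -0.002]
contact_force: [-0.5, -0.5, -0.5]
finger_gap: 0.0852
grip_force: 0.0
```

```bash
python3 -m handwheel '1 0 0 0 0 0 0; 1 0 0 0 0 0 0'; python3 -c "
from h import *
s=env.state();print(s['qpos'].round(3),s['qvel'].round(2))"
```

```text
time_s: 2.48
eef_pos: [0.5156, 0.0434, 0.2328]
tool_rot: [-0.021, 0.999, 0.03, -0.001]
contact_force: [-0.2, -0.2, 0.3]
finger_gap: 0.0859
grip_force: 0.0
[ 0.059  0.225 -0.028  1.318  0.043  3.141] [ 0.    0.    0.01 -0.   -0.   -0.  ]
```

Joint 6 hit its limit, so I'll use the half-turn equivalent, with tool x pointing along world -x.

```bash
cat >> h.py <<'E'
def to(goal,yaw):
    """shift (units) and turn (units) from measured pose to goal with tool z down, tool x at yaw"""
    s=env.state();q=s['tool_rot'];A=R.from_quat([q[1],q[2],q[3],q[0]])
    B=R.from_matrix(np.array([[np.cos(yaw),np.sin(yaw),0],[np.sin(yaw),-np.cos(yaw),0],[0,0,-1]]))
    d=np.array(goal)-s['eef_pos']
    print('pos',s['eef_pos'].round(4),'q6',s['qpos'][5].round(2),'turn',((A.inv()*B).as_rotvec()/2/np.pi).round(4),'shift now',(A.inv().apply(d)/.12).round(3),'shift after turn',(B.inv().apply(d)/.12).round(3))
E
python3 -m handwheel '1 0 0 0 0 0 -0.0287; 1 0 0 0 0 0 -0.0287; 1 0 0 0 0 0 -0.0287; 1 0 0 0 0 0 -0.0287; 1 0 0 0 0 0 -0.0287; 1 0 0 0 0 0 -0.0287; 1 0 0 0 0 0 -0.0287; 1 0 0 0 0 0 -0.0287; 1 0 0 0 0 0 -0.0287'; python3 -m handwheel '1 0 0 0 0 0 -0.0287; 1 0 0 0 0 0 -0.0287; 1 0 0 0 0 0 -0.0287; 1 0 0 0 0 0 -0.0287; 1 0 0 0 0 0 -0.0287; 1 0 0 0 0 0 -0.0287; 1 0 0 0 0 0 -0.0287; 1 0 0 0 0 0 -0.0287; 1 0 0 0 0 0 0;1 0 0 0 0 0 0'; python3 -c "
from h import *
to([.549,.2013,.2],np.pi-.014)"
```

```text
time_s: 3.6
eef_pos: [0.5158, 0.0435, 0.2328]
tool_rot: [-0.015, 0.664, 0.747, 0.015]
contact_force: [-0.1, 0.2, -0.3]
finger_gap: 0.0854
grip_force: 0.0
time_s: 4.85
eef_pos: [0.5159, 0.0437, 0.2327]
tool_rot: [-0.002, 0.01, 1.0, 0.021]
contact_force: [0.1, -0.9, 0.1]
finger_gap: 0.0857
grip_force: 0.0
pos [0.5159 0.0437 0.2327] q6 0.08 turn [ 0.0068 -0.0006 -0.0009] shift now [-0.251  1.305  0.328] shift after turn [-0.258  1.317  0.273]
```

```bash
python3 -m handwheel '1 0 0 0 0.0068 -0.0006 -0.0009; 1 -0.065 0.33 0.07 0 0 0; 1 -0.065 0.33 0.07 0 0 0; 1 -0.065 0.33 0.07 0 0 0; 1 -0.065 0.33 0.07 0 0 0; 1 0 0 0 0 0 0;1 0 0 0 0 0 0'
python3 - <<'E'
from h import *
to([.549,.2013,.2],np.pi-.014)
save('wrist','w1')
E
```

```text
time_s: 5.72
eef_pos: [0.5485, 0.2016, 0.1989]
tool_rot: [-0.0, 0.006, 1.0, -0.0]
contact_force: [-0.7, -0.6, -0.4]
finger_gap: 0.085
grip_force: 0.0
pos [0.5485 0.2016 0.1989] q6 0.36 turn [-0.0001 -0.0001  0.0005] shift now [-0.004 -0.003 -0.009] shift after turn [-0.004 -0.003 -0.009]
```

View pics/w1.png

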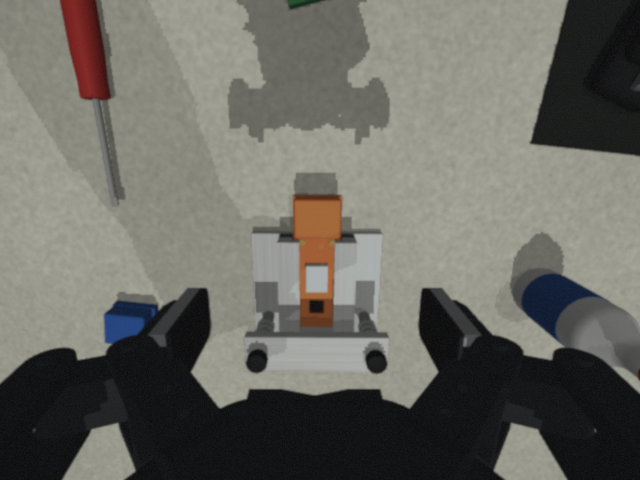

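The wrist view shows the block top at (294..341, 197..240) and the fixture's front edge from (252,228) to (382,230).

Run:
```python
from h import *
for u,v in [(294,197),(341,197),(293.5,240),(341,240)]: print(pt('wrist',u,v,plane=.054).round(4), pt('wrist',u+(4 if u<300 else -4),v+(4 if v<220 else -4)).round(4))
for u,v in [(252,228),(382,230)]: print(pt('wrist',u,v,plane=.01).round(4))
to([.549,.201,.030],np.pi-.014)
```

```text
[0.5296 0.1847 0.054 ] [0.5329 0.188  0.0547]
[0.53   0.2238 0.054 ] [0.5332 0.2204 0.0548]
[0.5669 0.1833 0.054 ] [0.5629 0.1869 0.0554]
[0.5673 0.2241 0.054 ] [0.5633 0.2206 0.0554]
[0.5672 0.1399 0.01  ]
[0.5706 0.2677 0.01  ]
pos [0.5486 0.2013 0.1992] q6 0.36 turn [-0.0001 -0.      0.0004] shift now [-0.003 -0.002  1.41 ] shift after turn [-0.003 -0.002  1.41 ]
```

```bash
python3 -m handwheel '1 0 0.014 0.36 0 0 0.001; 1 0 0 0.36 0 0 0; 1 0 0 0.36 0 0 0; 1 0 0 0.2 0 0 0; 1 0 0 0.16 0 0 0;1 0 0 0 0 0 0;1 0 0 0 0 0 0' 30;python3 -m handwheel '0 0 0 0 0 0 0;0 0 0 0 0 0 0;0 0 0 0 0 0 0;0 0 0 0 0 0 0;0 0 0 0 0 0 0;0 0 0 0 0 0 0' 30
```

```text
time_s: 6.65
eef_pos: [0.5494, 0.2032, 0.0273]
tool_rot: [0.001, 0.009, 1.0, 0.0]
contact_force: [-0.4, -0.5, -0.2]
finger_gap: 0.0859
grip_force: 0.0
time_s: 7.4
eef_pos: [0.549, 0.2038, 0.0266]
tool_rot: [0.0, 0.008, 1.0, 0.0]
contact_force: [-0.9, -1.0, 5.8]
finger_gap: 0.043
grip_force: 33.8
```

```bash
python3 -m handwheel '0 0.08 0 0 0 0 0;0 0.08 0 0 0 0 0;0 0.08 0 0 0 0 0;0 0 0 0 0 0 0' 50
```

```text
time_s: 7.9
eef_pos: [0.5181, 0.204, 0.026]
tool_rot: [-0.001, 0.008, 1.0, -0.0]
contact_force: [-3.7, -0.0, 2.9]
finger_gap: 0.0419
grip_force: 50.4
```

```bash
python3 -m handwheel '0 0.1 0 0 0 0 0;0 0.12 0 0 0 0 0;0 0.12 0 0 0 0 0;0 0.12 0 0 0 0 0;0 0.12 0 0 0 0 0;0 0.12 0 0 0 0 0;0 0.08 0 0 0 0 0;0 0 0 0 0 0 0;0 0 0 0 0 0 0'
python3 - <<'E'
from h import *
save('scene','s2')
p=cv2.imread('pics/s2.png')[200:350,340:500]; cv2.imwrite('pics/s2c.png',cv2.resize(p,None,fx=4,fy=4))
to([.47,-.223,.2],np.pi)
E
```

```text
time_s: 9.02
eef_pos: [0.4269, 0.2058, 0.0263]
tool_rot: [0.0, 0.008, 1.0, 0.0]
contact_force: [-0.1, 0.1, -2.3]
finger_gap: 0.042
grip_force: 50.8
pos [0.427  0.2058 0.0263] q6 0.47 turn [ 0.      0.0001 -0.0026] shift now [-0.417 -3.567 -1.448] shift after turn [-0.358 -3.573 -1.448]
```

View pics/s2c.png

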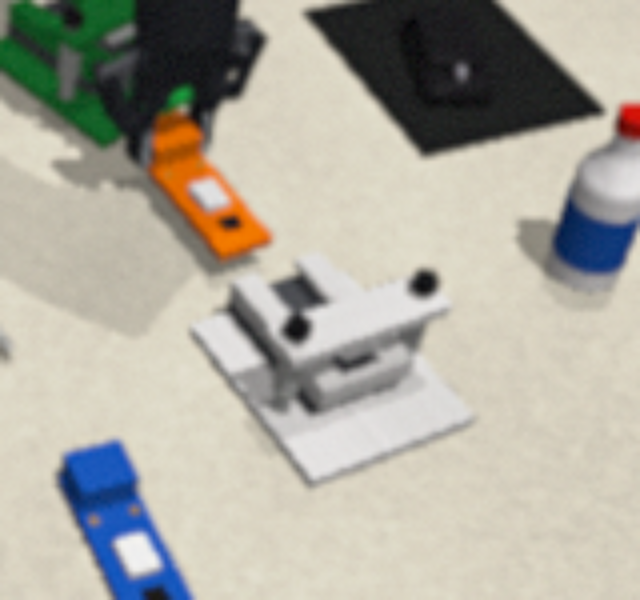

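The carrier is clear of the channel and level, with its nose in front of the mouth. Next I lift it and carry it across.

```bash
python3 -m handwheel '0 0 0 -0.2 0 0 0;0 0 0 -0.3 0 0 0;0 0 0 -0.3 0 0 0;0 0 0 -0.2 0 0 0;0 0 0 -0.15 0 0 -0.002;0 0 -0.3 0 0 0 0;0 0 -0.4 0 0 0 0;0 0 -0.4 0 0 0 0;0 0 -0.4 0 0 0 0;0 0 -0.4 0 0 0 0'; python3 -m handwheel '0 0 -0.4 0 0 0 0;0 0 -0.4 0 0 0 0;0 0 -0.4 0 0 0 0;0 0 -0.3 0 0 0 0;0 0 -0.17 0 0 0 0;0 0 0 0 0 0 0;0 0 0 0 0 0 0'
python3 - <<'E'
from h import *
to([.435,-.223,.16],np.pi-.005)
save('wrist','w2');save('top','t2')
E
```

```text
time_s: 10.32
eef_pos: [0.4259, -0.0241, 0.1643]
tool_rot: [0.0, 0.002, 1.0, -0.0]
contact_force: [0.0, -0.0, -0.8]
finger_gap: 0.042
grip_force: 51.3
time_s: 11.2
eef_pos: [0.4248, -0.2224, 0.1641]
tool_rot: [-0.0, 0.002, 1.0, 0.0]
contact_force: [0.4, -0.7, -2.2]
finger_gap: 0.0422
grip_force: 51.4
pos [ 0.4248 -0.2224  0.1641] q6 -0.48 turn [ 0.0001 -0.0001  0.0002] shift now [-0.085 -0.004  0.034] shift after turn [-0.085 -0.004  0.034]
```

View pics/w2.png

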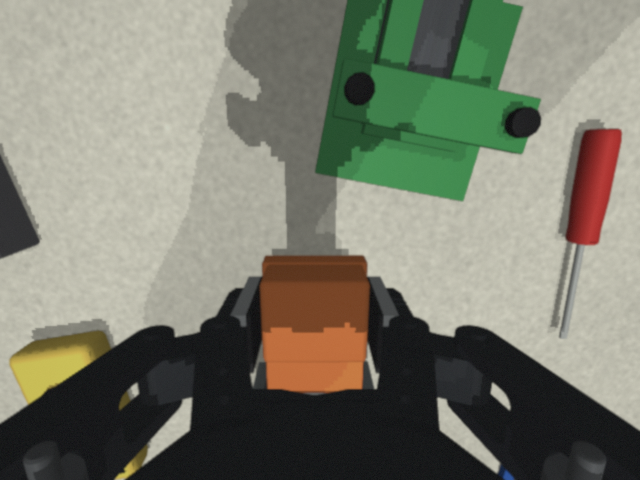

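The wrist view shows the block held squarely, at (262..368, 257..390). I'll check its level from the scene camera's depth before pushing.

Run:
```python
from h import *
save('scene','s3')
for n in ('scene','top'):
    q=np.load(n+'.npz')['p'].astype(int); m=(q[...,0]>120)&(q[...,0]-q[...,2]>90)&(q[...,1]<0.7*q[...,0])&(q[...,1]>.3*q[...,0])
    v,u=np.nonzero(m); P=np.array([pt(n,x,y) for x,y in zip(u,v)]); k=(P[:,2]>.12)&(P[:,2]<.22)&(abs(P[:,1]+.22)<.06)&(P[:,0]>.36); t=P[k]; print(n,len(t))
    if len(t)>5:
        for lo in np.arange(.38,.58,.02):
            s=t[(t[:,0]>=lo)&(t[:,0]<lo+.02)]
            if len(s): print(lo.round(2),len(s),np.median(s,0).round(4),s[:,1].min().round(3),s[:,1].max().round(3))
p=cv2.imread('pics/s3.png')[190:310,200:360]; cv2.imwrite('pics/s3c.png',cv2.resize(p,None,fx=4,fy=4))
```

```text
scene 631
0.4 35 [ 0.4151 -0.2225  0.1905] -0.24 -0.207
0.42 118 [ 0.4344 -0.225   0.1904] -0.244 -0.203
0.44 168 [ 0.4431 -0.2254  0.1709] -0.247 -0.203
0.46 57 [ 0.4687 -0.2361  0.1699] -0.247 -0.203
0.48 72 [ 0.493  -0.2326  0.1699] -0.247 -0.203
0.5 91 [ 0.5099 -0.2295  0.1696] -0.246 -0.198
0.52 73 [ 0.5265 -0.2261  0.1699] -0.247 -0.203
0.56 17 [ 0.5755 -0.2403  0.213 ] -0.257 -0.219
top 310
0.44 4 [ 0.4586 -0.2018  0.1686] -0.204 -0.2
0.46 38 [ 0.4716 -0.2044  0.1697] -0.212 -0.2
0.48 40 [ 0.4898 -0.2053  0.17  ] -0.21 -0.2
0.5 97 [ 0.5106 -0.213   0.1706] -0.237 -0.2
0.52 131 [ 0.5308 -0.2193  0.17  ] -0.242 -0.2
```

View pics/s3c.png

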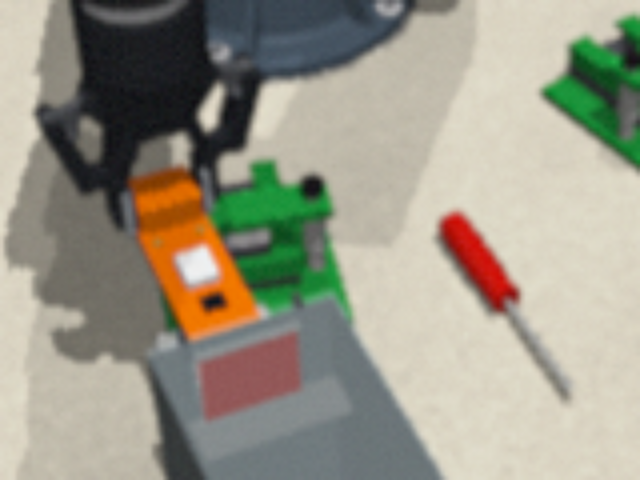

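The carrier is level (underside about 0.160) and centred at y about -0.224. Pushing it in now.

```bash
python3 -m handwheel '0 -0.12 0 0.03 0 0 0;0 -0.12 0 0 0 0 0;0 -0.12 0 0 0 0 0;0 -0.12 0 0 0 0 0;0 -0.12 0 0 0 0 0;0 -0.12 0 0 0 0 0;0 0 0 0 0 0 0'; python3 -m handwheel '0 -0.12 0 0 0 0 0;0 -0.12 0 0 0 0 0;0 -0.09 0 0 0 0 0;0 0 0 0 0 0 0;0 0 0 0 0 0 0'
```

```text
time_s: 12.22
eef_pos: [0.5123, -0.2231, 0.1603]
tool_rot: [-0.0, 0.002, 1.0, -0.0]
contact_force: [-0.1, 0.4, -2.0]
finger_gap: 0.0417
grip_force: 51.3
time_s: 12.85
eef_pos: [0.5506, -0.2231, 0.1604]
tool_rot: [-0.0, 0.002, 1.0, 0.0]
contact_force: [-0.5, 0.0, -2.6]
finger_gap: 0.0417
grip_force: 51.3
```

```bash
python3 -m handwheel '0 0 0 0.03 0 0 0;0 0 0 0 0 0 0;1 0 0 0 0 0 0;1 0 0 0 0 0 0;1 0 0 0 0 0 0;1 0 0 0 0 0 0;1 0 0 0 0 0 0;1 0.2 0 0 0 0 0;1 0.3 0 0 0 0 0;1 0.1 0 0 0 0 0'; python3 -m handwheel '0 0 0 -0.06 0 0 0;0 0 0 0 0 0 0;0 0 0 0 0 0 0;0 0 0 0 0 0 0;0 0 0 0 0 0 0;0 0 0 0 0 0 0;0 0 0 0 0 0 0'
python3 - <<'E'
from h import *
save('scene','s4');save('wrist','w4')
a=cv2.resize(cv2.imread('pics/s4.png')[190:310,200:320],(400,400)); b=cv2.resize(cv2.imread('pics/w4.png'),(400,300))
cv2.imwrite('pics/x4.png',np.hstack([a,np.vstack([b,np.zeros((100,400,3),np.uint8)])]))
to([.53,-.2235,.162],np.pi-.005)
E
```

```text
time_s: 14.1
eef_pos: [0.4773, -0.2228, 0.1572]
tool_rot: [-0.0, 0.002, 1.0, 0.0]
contact_force: [0.5, -0.3, 0.1]
finger_gap: 0.0852
grip_force: 0.0
time_s: 14.98
eef_pos: [0.4789, -0.223, 0.1642]
tool_rot: [-0.0, 0.002, 1.0, -0.0]
contact_force: [-0.7, -0.4, 0.5]
finger_gap: -0.0002
grip_force: 0.0
pos [ 0.4788 -0.223   0.1642] q6 -0.43 turn [-0.     -0.      0.0002] shift now [-0.426 -0.003  0.019] shift after turn [-0.426 -0.002  0.019]
```

View pics/x4.png

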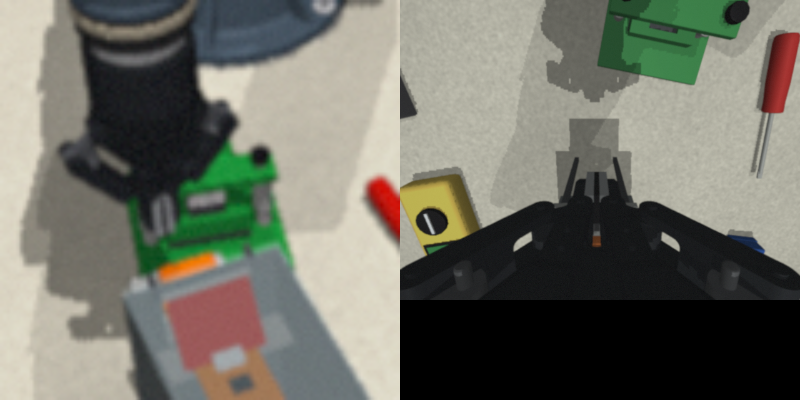

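The carrier rests in the slot with the flap held open on it, and its tail is still outside. I'll push it with the shut fingers.

```bash
python3 -m handwheel '0 -0.12 0 0 0 0 0;0 -0.12 0 0 0 0 0;0 -0.12 0 0 0 0 0;0 -0.12 0 0 0 0 0;0 -0.1 0 0 0 0 0;0 -0.08 0 0 0 0 0;0 -0.06 0 0 0 0 0;0 0 0 0 0 0 0'
python3 - <<'E'
from h import *
save('scene','s5')
cv2.imwrite('pics/s5c.png',cv2.resize(cv2.imread('pics/s5.png')[190:410,200:340],(420,600)))
E
```

```text
time_s: 16.08
eef_pos: [0.5623, -0.2228, 0.1629]
tool_rot: [-0.004, 0.002, 1.0, 0.001]
contact_force: [-13.0, -0.1, -1.7]
finger_gap: 0.0002
grip_force: 0.0
```

View pics/s5c.png

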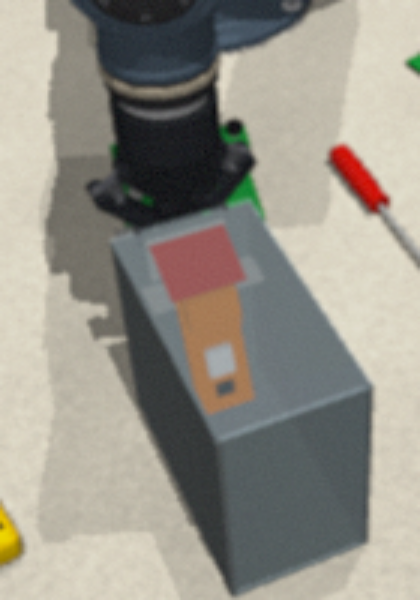

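The nose is well in, but 13 N of resistance suggests the knuckles are meeting the front plate. I'll back off, tilt the tool so the tips lead, and push again.

```bash
python3 -m handwheel '0 0.12 0 0 0 0 0;0 0 0 0 0 -0.028 0;0 0 0 0 0 -0.028 0;0 0 0 0 0 -0.028 0;0 0 0 0 0 0 0;0 0 0 0 0 0 0'
python3 - <<'E'
from h import *
s=env.state();q=s['tool_rot'];A=R.from_quat([q[1],q[2],q[3],q[0]]);print(A.as_matrix().round(2),s['eef_pos'],s['contact_force'])
print(A.inv().apply([.01,0,0])/.12)
save('scene','s6'); save('top','t6')
for n in ('scene','top'):
    q=np.load(n+'.npz')['p'].astype(int); d=np.load(n+'.npz')['d']
    m=(q[...,0]-q[...,2]>45)&(q[...,1]>.5*q[...,0])&(q[...,1]<.75*q[...,0]); m[:,:0]=0
    v,u=np.nonzero(m); w=(u>200)&(u<340)&(v>190)&(v<410) if n=='scene' else (u>370)&(u<440)&(v>90)&(v<240)
    print(n,w.sum(), u[w].min() if w.any() else 0,u[w].max() if w.any() else 0,v[w].min() if w.any() else 0,v[w].max() if w.any() else 0)
E
```

```text
time_s: 16.88
eef_pos: [0.5519, -0.2241, 0.166]
tool_rot: [0.261, 0.002, 0.965, -0.001]
contact_force: [0.5, -0.1, 1.0]
finger_gap: 0.0
grip_force: 0.0
[[-0.86  0.    0.5 ]
 [ 0.    1.   -0.  ]
 [-0.5  -0.   -0.86]] [ 0.55193062 -0.22413861  0.16603102] [ 0.51669947 -0.11160169  0.96637513]
[-0.07197201  0.00034191  0.04200425]
scene 1013 250 329 243 385
top 561 388 402 141 179
```

```bash
python3 -m handwheel '0 -0.036 0 0.021 0 0 0;0 -0.036 0 0.021 0 0 0;0 -0.036 0 0.021 0 0 0;0 -0.036 0 0.021 0 0 0;0 0 0 0 0 0 0'; python3 -m handwheel '0 -0.036 0 0.021 0 0 0;0 -0.036 0 0.021 0 0 0;0 -0.036 0 0.021 0 0 0;0 0 0 0 0 0 0;0 0 0 0 0 0 0'
python3 - <<'E'
from h import *
save('scene','s7')
cv2.imwrite('pics/s7c.png',cv2.resize(cv2.imread('pics/s7.png')[190:410,200:340],(420,600)))
E
```

```text
time_s: 17.6
eef_pos: [0.5712, -0.2232, 0.1641]
tool_rot: [0.261, 0.002, 0.965, -0.0]
contact_force: [-0.4, 0.0, -0.3]
finger_gap: -0.0002
grip_force: 0.0
time_s: 18.23
eef_pos: [0.5857, -0.2232, 0.1639]
tool_rot: [0.261, 0.002, 0.965, -0.0]
contact_force: [-2.0, -0.0, -0.7]
finger_gap: -0.0002
grip_force: 0.1
```

View pics/s7c.png

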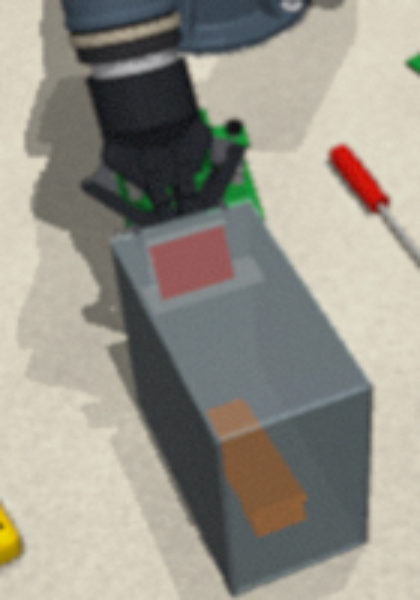

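The carrier has dropped and lies on the box floor. Retreating.

```bash
python3 -m handwheel '0 0.14 0 -0.084 0 0 0;0 0.18 0 -0.105 0 0 0;0 0.18 0 -0.105 0 0 0;0 0.18 0 -0.105 0 0 0;0 0.18 0 -0.105 0 0 0;0 0 0 -0.2 0 0 0;0 0 0 0 0 0 0;0 0 0 0 0 0 0;0 0 0 0 0 0 0;0 0 0 0 0 0 0'
python3 - <<'E'
from h import *
save('scene','s8')
cv2.imwrite('pics/s8c.png',cv2.resize(cv2.imread('pics/s8.png')[190:410,200:340],(420,600)))
E
```

```text
time_s: 19.52
eef_pos: [0.4542, -0.2226, 0.1846]
tool_rot: [0.26, 0.002, 0.966, -0.0]
contact_force: [0.2, 0.3, -0.3]
finger_gap: -0.0005
grip_force: 0.0
```

View pics/s8c.png

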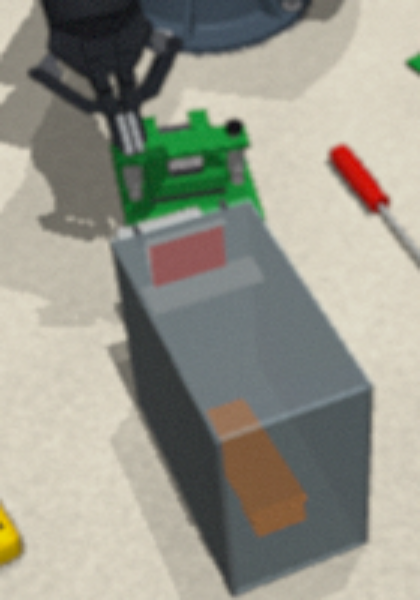

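The picture shows the carrier at rest inside at about (258,470), the flap shut at (187,255), and the tool clear of everything.

```bash
python3 -c "
from bench import env
print(env.sign_off())"
```

```text
the job is handed in; nothing more can be done
None
```

The orange carrier was drawn out level and pushed nose first through the flap; the last picture shows it lying inside the reject box with the flap shut and the arm clear, and I handed the job in at about 20 s (sign-off returned no verdict).

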